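# Load a pan of buns into the bun warmer and start its timer

## Robot

A 7-joint arm with a two-finger parallel gripper is mounted at the origin on the work surface. World frame = base frame: x ahead of the robot, y to its left, z up, the work surface at z = 0. Lengths are in mm, angles in degrees, forces in N, time in s.
With the tool pointing down it reaches from about 400 to 850 mm from the base axis. Payload 4.4 kg.
Tool frame: the origin (TCP) lies at the very end of the fingers, on their centre line; the grasp point (between the pads) lies 19 mm behind it; z points along the fingers, y is the line along which they close (so a half turn about z gives the same grasp; the last joint's range is limited). The gripper opens to 94 mm and grips with 3 to 60 N. Pads are 16 mm wide; open, the fingers measure 119 mm over their backs; the gripper's body (75 mm by 177 mm) begins 78 mm behind the grasp point.
Start: joints at [-3.77, 36.005, 2.206, 86.941, -1.547, 57.084, -1.146], TCP at [650.014, 0.028, 205.478] pointing down, gripper open.
Joint ranges: [-175.42, 175.42], [-21.48, 121.26], [-71.46, 75.88], [10.55, 141.38], [-63.04, 243.04], [13.31, 113.54], [-168.57, 168.57]. Speed limits (degrees/s): [147.25, 147.25, 180, 180, 180, 180, 180].

## Interface

Orientations are given as [roll, pitch, yaw] about the fixed x, y, z axes, in that order (R = Rz(yaw) Ry(pitch) Rx(roll)).
In Python, from rig import * gives the robot as it stands.
- The arm moves only by the tool send_rows, never from a script. Its argument "steps" is a list of rows, each a list of 5 numbers: the finger opening in cm, from 0 to 9.4, then the shift along the world's x, y, z in cm, then the turn about the world's z in degrees. A call has 1 to 5 rows; each row is the pose to reach, as a shift and turn from the pose commanded when the call began; what a row does not reach only later rows make up. A row lasts 1/12 s, in which the tool goes at most 41.7 mm and 7.16 degrees, less where a joint would pass 70% of its speed; a pose out of reach is approached as far as the arm can. A call with a gripper value outside its range is refused whole. The fingers move at their own pace and stop on an object; "squeeze" is the grip in N (left out, the last holds). Time passes only in rows, so rows that repeat a pose let the fingers close. It gives the time, the measured TCP pose, the force, the opening and the grip force at its end, in the units of the state.
- sense(): the state, without advancing time (a new reading comes with each control period).
- read_camera(name): name is "scene" or "side" or "wrist"; returns a dict with "frame" (400x640x3 uint8, red, green, blue), "intrinsics" (3x3 intrinsics, pixels), "R" (3x3) and "t" (3): a world point X has camera coordinates R X + t; the wrist camera has in their place "T_tool_cam" (4x4, takes a point from camera to tool coordinates, whose origin is the TCP and whose axes are the flange's). Camera axes: x right, y down, z forward; pixel columns grow to the right and rows downward; lengths in mm; the calibration is good to about 2 mm. A picture is of the moment at which its call begins: read the wrist's pose just before it. There is no depth.
- finish_job(): hands the job in; it is judged then, once.
The state is a dict: "time_s": time; "q": joint angles; "qvel": joint speeds; "effort": joint torques, N m; "tool_pos": TCP position; "orientation": TCP orientation; "force": force on the tool from outside, world axes, zero at the start; "torque": the same for the moment, N m; "opening": finger opening in mm; "finger_force": force on a finger pad.
Only numpy, scipy, OpenCV 4.12 (cv2) and the standard library are available. Lean on these libraries where they do the work, as an engineer would, in place of code of your own. Each camera call takes 0.05 s, during which the arm holds its last target. There are 200 camera calls.

## Task

Slide the pan of buns that stands on the counter into the empty bay of the bun warmer, all the way home until it stops with its front wall flush with the warmer's front, keeping every bun in it. Then press the green timer button of that bay fully down. Do not press the other timers, and leave the pans already in the warmer and everything else on the counter where they are.

Things in the scene. Friction and masses are not known exactly. Their poses are not given: they have to be found in the camera images.
- pan_foot (a point): The pan to load: open aluminium pan on the counter, 140 long (x) x 110 wide (y) x 45 mm high, 3 mm walls and floor, a black handle on its front (-x) wall, 4 loose buns in it, about 0.24 kg in all, balancing near its centre; the only pan outside the warmer. This point is the centre of its underside; x points from the handle to the end that enters the bay first, z up.
- pan_grip (a point): Grip point of the pan's black handle: a straight level bar 24 wide (y), 20 high and 45 mm long, its top level with the rim, reaching from 70 to 115 mm in front (-x) of the pan's centre. The point lies at its mid height and width, 95 mm in front of the pan's centre and 35 mm above the pan's underside. Axes as the pan's.
- warmer: Bun warmer: fixed low steel cabinet, open front to the robot, 220 deep (x) x 412 wide (y) x 114 mm high, origin under its centre, x from front to back. Three roofed bays, two holding pans, one empty (varies). Each bay: 116 wide (pan 110), 140 deep, floor 36 and ceiling 96 mm above the counter, side walls 14 mm thick; the front 7 mm of walls, floor and ceiling bevelled at 45 degrees.
- pan_a_foot (a point): A pan of buns already home in one of the bays, of the same make (its handle sticks out 45 mm from the warmer's front). Centre of its underside; axes as for the pan to be loaded.
- pan_b_foot (a point): The other pan of buns already home in a bay, likewise.
- lid: Aluminium pan cover lying on the warmer's roof over the empty bay, behind that bay's timer button: a sheet 138 x 112 mm with a loop handle, 28 mm high in all. Its origin is not at its middle: the sheet's middle lies 75 mm along its x (towards the warmer's back). Not used.
- plate: White plate, diameter 130, 18 mm high, on the counter on the other side from the pan. Not used.
- tongs: Steel tongs lying on the counter near the robot, about 210 long (x) x 65 wide x 20 mm high. Not used.
- syrup: Amber syrup bottle, diameter 60, 190 mm high, at the left of the counter. Not used.
- mug: Blue mug, diameter 76, 88 mm high, at the right of the counter. Not used.
- tea_jar: Red tea jar, diameter 84, 120 mm high, at the right of the counter. Not used.
- bay_left (a point): The left bay of the warmer (left = +y): where the centre of a pan's underside lies when that pan is fully home, its end against the bay's back wall and its front wall flush with the warmer's front. On the bay floor, 36 mm above the counter, 70 mm behind the front face; x points straight into the bay. Bays are 130 mm apart.
- timer_left_top (a point): Centre of the top of the left bay's timer button: a green round button of diameter 28 mm in a grey collar on the warmer's roof, 38 mm behind the front face, straight above the left bay. At rest its top is 136 mm above the counter, 10 mm above the collar (4 mm when fully down).
- timer_left (a joint): Travel of the left timer button: 0 at rest, 0.006 m fully down; a spring returns it. About 1.5 N to start, 5 N to push it fully down.
- bay_middle (a point): The middle bay of the warmer (left = +y): where the centre of a pan's underside lies when that pan is fully home, its end against the bay's back wall and its front wall flush with the warmer's front. On the bay floor, 36 mm above the counter, 70 mm behind the front face; x points straight into the bay. Bays are 130 mm apart.
- timer_middle_top (a point): Centre of the top of the middle bay's timer button: a green round button of diameter 28 mm in a grey collar on the warmer's roof, 38 mm behind the front face, straight above the middle bay. At rest its top is 136 mm above the counter, 10 mm above the collar (4 mm when fully down).
- timer_middle (a joint): Travel of the middle timer button: 0 at rest, 0.006 m fully down; a spring returns it. About 1.5 N to start, 5 N to push it fully down.
- bay_right (a point): The right bay of the warmer (left = +y): where the centre of a pan's underside lies when that pan is fully home, its end against the bay's back wall and its front wall flush with the warmer's front. On the bay floor, 36 mm above the counter, 70 mm behind the front face; x points straight into the bay. Bays are 130 mm apart.
- timer_right_top (a point): Centre of the top of the right bay's timer button: a green round button of diameter 28 mm in a grey collar on the warmer's roof, 38 mm behind the front face, straight above the right bay. At rest its top is 136 mm above the counter, 10 mm above the collar (4 mm when fully down).
- timer_right (a joint): Travel of the right timer button: 0 at rest, 0.006 m fully down; a spring returns it. About 1.5 N to start, 5 N to push it fully down.
- bun0_mid (a point): Bun 1 of 4 in the pan: a loose golden bun, diameter 48, 34 mm high, about 25 g; this point is at its middle. Its top is about 8 mm below the pan's rim.
- bun1_mid (a point): Bun 2 of 4 in the pan: a loose golden bun, diameter 48, 34 mm high, about 25 g; this point is at its middle. Its top is about 8 mm below the pan's rim.
- bun2_mid (a point): Bun 3 of 4 in the pan: a loose golden bun, diameter 48, 34 mm high, about 25 g; this point is at its middle. Its top is about 8 mm below the pan's rim.
- bun3_mid (a point): Bun 4 of 4 in the pan: a loose golden bun, diameter 48, 34 mm high, about 25 g; this point is at its middle. Its top is about 8 mm below the pan's rim.
Mind the look-alikes: they are no part of the job. Leave any red look-alike of the part that bears pan_foot alone.

How it is judged (in metres and radians):
On the way, in this order (a step that is already met when the one before it is completed fails the run):
1. the pan stands fully home in the empty bay, all four buns in it (((x of pan_foot in the frame of bay_left between -0.005 and 0.005 m and y of pan_foot in the frame of bay_left between -0.007 and 0.007 m and z of pan_foot in the frame of bay_left between -0.004 and 0.004 m and angle between the x axis of pan_foot and the x axis of bay_left, either way round below 0.07 rad and angle between pan_foot's own z axis and vertical below 0.05 rad) or (x of pan_foot in the frame of bay_middle between -0.005 and 0.005 m and y of pan_foot in the frame of bay_middle between -0.007 and 0.007 m and z of pan_foot in the frame of bay_middle between -0.004 and 0.004 m and angle between the x axis of pan_foot and the x axis of bay_middle, either way round below 0.07 rad and angle between pan_foot's own z axis and vertical below 0.05 rad) or (x of pan_foot in the frame of bay_right between -0.005 and 0.005 m and y of pan_foot in the frame of bay_right between -0.007 and 0.007 m and z of pan_foot in the frame of bay_right between -0.004 and 0.004 m and angle between the x axis of pan_foot and the x axis of bay_right, either way round below 0.07 rad and angle between pan_foot's own z axis and vertical below 0.05 rad)) and x of bun0_mid in the frame of pan_foot between -0.07 and 0.07 m and y of bun0_mid in the frame of pan_foot between -0.055 and 0.055 m and z of bun0_mid in the frame of pan_foot between 0.003 and 0.045 m and x of bun1_mid in the frame of pan_foot between -0.07 and 0.07 m and y of bun1_mid in the frame of pan_foot between -0.055 and 0.055 m and z of bun1_mid in the frame of pan_foot between 0.003 and 0.045 m and x of bun2_mid in the frame of pan_foot between -0.07 and 0.07 m and y of bun2_mid in the frame of pan_foot between -0.055 and 0.055 m and z of bun2_mid in the frame of pan_foot between 0.003 and 0.045 m and x of bun3_mid in the frame of pan_foot between -0.07 and 0.07 m and y of bun3_mid in the frame of pan_foot between -0.055 and 0.055 m and z of bun3_mid in the frame of pan_foot between 0.003 and 0.045 m), for 0.2 s.
2. the timer button of the bay that now holds the pan is pressed fully down (at least 4.5 of its 6 mm) ((((x of pan_foot in the frame of bay_left between -0.005 and 0.005 m and y of pan_foot in the frame of bay_left between -0.007 and 0.007 m and z of pan_foot in the frame of bay_left between -0.004 and 0.004 m and angle between the x axis of pan_foot and the x axis of bay_left, either way round below 0.07 rad and angle between pan_foot's own z axis and vertical below 0.05 rad) and value of joint timer_left above 0.0045 m) or ((x of pan_foot in the frame of bay_middle between -0.005 and 0.005 m and y of pan_foot in the frame of bay_middle between -0.007 and 0.007 m and z of pan_foot in the frame of bay_middle between -0.004 and 0.004 m and angle between the x axis of pan_foot and the x axis of bay_middle, either way round below 0.07 rad and angle between pan_foot's own z axis and vertical below 0.05 rad) and value of joint timer_middle above 0.0045 m) or ((x of pan_foot in the frame of bay_right between -0.005 and 0.005 m and y of pan_foot in the frame of bay_right between -0.007 and 0.007 m and z of pan_foot in the frame of bay_right between -0.004 and 0.004 m and angle between the x axis of pan_foot and the x axis of bay_right, either way round below 0.07 rad and angle between pan_foot's own z axis and vertical below 0.05 rad) and value of joint timer_right above 0.0045 m))), for 0.02 s.
At the end, for the whole second after the job is handed in: The pan rests level and straight in the bay that was empty, within 5 mm of fully home, all four buns in it; that bay's timer was pressed after the pan was home, and no other; the two other pans are within 12 mm and all other things within 30 mm of where they were (all of step 1 and distance of each of pan_a_foot, pan_b_foot from where it was at the start of the episode below 0.012 m and distance of each of syrup, mug, tea_jar, plate, tongs, lid from where it was at the start of the episode below 0.03 m); the robot touches nothing.
It fails at once if the left timer is pressed while the pan is not home in the left bay (value of joint timer_left above 0.003 m and not (x of pan_foot in the frame of bay_left between -0.005 and 0.005 m and y of pan_foot in the frame of bay_left between -0.007 and 0.007 m and z of pan_foot in the frame of bay_left between -0.004 and 0.004 m and angle between the x axis of pan_foot and the x axis of bay_left, either way round below 0.07 rad and angle between pan_foot's own z axis and vertical below 0.05 rad)).
It fails at once if the middle timer is pressed while the pan is not home in the middle bay (value of joint timer_middle above 0.003 m and not (x of pan_foot in the frame of bay_middle between -0.005 and 0.005 m and y of pan_foot in the frame of bay_middle between -0.007 and 0.007 m and z of pan_foot in the frame of bay_middle between -0.004 and 0.004 m and angle between the x axis of pan_foot and the x axis of bay_middle, either way round below 0.07 rad and angle between pan_foot's own z axis and vertical below 0.05 rad)).
It fails at once if the right timer is pressed while the pan is not home in the right bay (value of joint timer_right above 0.003 m and not (x of pan_foot in the frame of bay_right between -0.005 and 0.005 m and y of pan_foot in the frame of bay_right between -0.007 and 0.007 m and z of pan_foot in the frame of bay_right between -0.004 and 0.004 m and angle between the x axis of pan_foot and the x axis of bay_right, either way round below 0.07 rad and angle between pan_foot's own z axis and vertical below 0.05 rad)).
It fails at once if a pan already in the warmer is pulled out or shifted by more than 20 mm (distance of any of pan_a_foot, pan_b_foot from where it was at the start of the episode above 0.02 m).
It fails at once if something else on the counter or the warmer's roof is knocked over or pushed away (more than 60 mm) (distance of any of syrup, mug, tea_jar, plate, tongs, lid from where it was at the start of the episode above 0.06 m).
It also fails if it takes over 64 s, if anything falls off the work surface, if the arm or the gripper's body presses on something with over 40 N, if the wrist force passes 120 N, or if a joint passes its speed limit or range.

## Working session

There is one attempt and no reset: what is moved stays moved. The work goes in short steps, Python scripts to look and compute and a tool call to move; the robot and the scene stay as the last step left them, time stands still between calls to the robot, and variables do not carry over. Pictures are saved under pics/ and viewed, at most 10 in all, crops included, and the job is handed in when it is done.

Besides the shell and the picture viewer there is one more tool, called after "Call:" as name(argument=value, ...) on one line, values as JSON. send_rows: Moves the arm, as the interface text tells. Its arguments: {"type":"object","properties":{"steps":{"type":"array"},"squeeze":{"type":"number"}},"required":["steps"]}

```bash
ls; mkdir -p pics
python3 - <<'E'
from rig import *
import cv2,numpy as np,pickle
d={}
for n in("scene","side","wrist"):
    s=sense();c=read_camera(n);d[n]=(s,c);cv2.imwrite(f"pics/{n}0.png",c["frame"][:,:,::-1])
    print(n,{k:np.round(v,3).tolist() for k,v in c.items() if k!="frame"})
pickle.dump(d,open("d0.pkl","wb"));print(sense())
E
```

```text
pics
scene {'intrinsics': [[405.127, 0.0, 322.412], [0.0, 405.127, 201.219], [0.0, 0.0, 1.0]], 'R': [[0.587, 0.809, 0.003], [0.476, -0.342, -0.81], [-0.655, 0.477, -0.586]], 't': [-311.118, -135.465, 1834.928]}
side {'intrinsics': [[424.884, 0.0, 314.626], [0.0, 424.884, 206.309], [0.0, 0.0, 1.0]], 'R': [[-0.985, -0.172, -0.013], [-0.105, 0.657, -0.747], [0.137, -0.734, -0.665]], 't': [505.999, 117.081, 1265.137]}
wrist {'intrinsics': [[314.762, 0.0, 319.22], [0.0, 314.762, 201.69], [0.0, 0.0, 1.0]], 'T_tool_cam': [[-0.001, -0.961, -0.278, 81.186], [1.0, -0.001, 0.0, -0.513], [-0.0, -0.278, 0.961, -179.278], [0.0, 0.0, 0.0, 1.0]]}
{'time_s': 0.15, 'q': array([-3.77020701, 36.04685856,  2.20370768, 86.98266577, -1.54560104,
       57.08596457, -1.14709198]), 'qvel': array([ 0.02625803, -0.14256956, -0.0499466 , -0.00729679, -0.05005053,
       -0.03921132,  0.03159635]), 'effort': array([ 1.52036100e-03, -5.50088596e+01,  1.14465751e+00, -1.86816269e+01,
       -5.22438856e-02,  2.09789607e-02,  9.34746663e-05]), 'tool_pos': array([6.49475096e+02, 1.82001552e-02, 2.04765296e+02]), 'orientation': array([-1.79914231e+02,  2.06697911e-03,  8.99991005e+01]), 'force': array([ 0.14342882, -0.55651932,  0.15896832]), 'torque': array([-0.0077928 , -0.0074926 , -0.03635705]), 'finger_force': 0.0, 'opening': 94.23006328349804}
```

View pics/scene0.png

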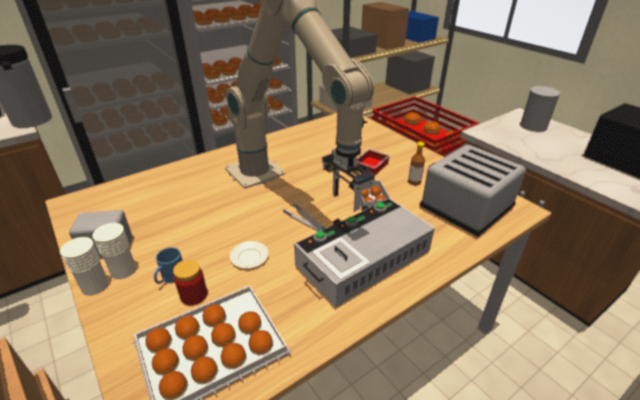

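View pics/side0.png

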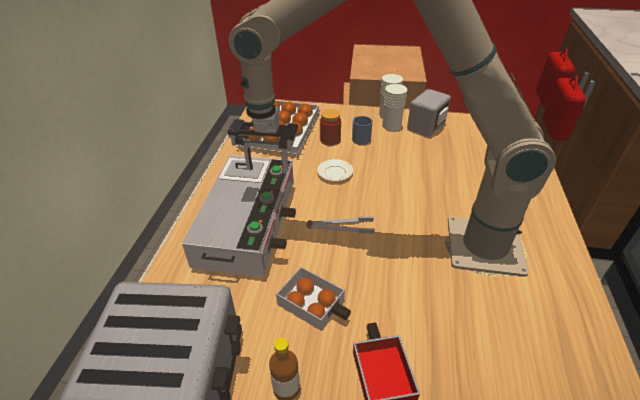

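View pics/wrist0.png

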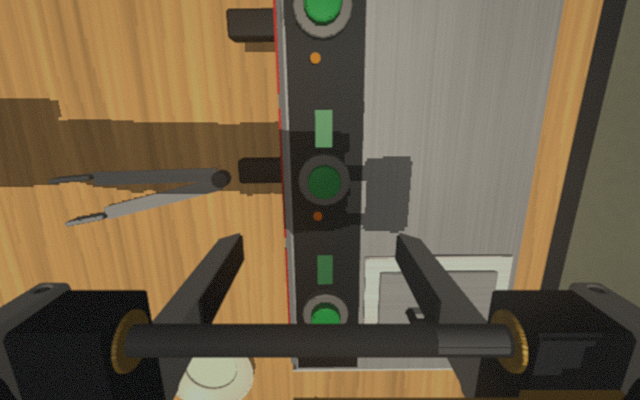

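The side view shows the bun pan at about (311,298) with its black handle at (342,312). A red empty look-alike pan sits at (385,370), which I'll leave alone. Handles stick out of the left bay at (278,243) and the middle bay at (288,212). The right bay, under the lid, at timer (277,170), is empty. In the wrist view the green timers are at (323,8), (323,182) and (325,318).

```bash
cat > h.py <<'E'
from rig import *
import cv2,numpy as np
from scipy.spatial.transform import Rotation as Ro
def pose(c,s):
    "returns camera->world R, position"
    if "R" in c: return c["R"].T, -c["R"].T@c["t"]
    T=np.array(c["T_tool_cam"]);Rt=Ro.from_euler("xyz",s["orientation"],degrees=True).as_matrix()
    return Rt@T[:3,:3], Rt@T[:3,3]+s["tool_pos"]
def ray(c,s,uv,z):
    R,p=pose(c,s);uv=np.atleast_2d(uv).astype(float)
    d=(np.linalg.inv(c["intrinsics"])@np.c_[uv,np.ones(len(uv))].T).T@R.T
    return p+d*((z-p[2])/d[:,2])[:,None]
def blobs(m,amin):
    n,l,st,ce=cv2.connectedComponentsWithStats(m.astype(np.uint8))
    return [(ce[i],st[i],l==i) for i in range(1,n) if st[i,4]>=amin]
def hsv(c): return cv2.cvtColor(c["frame"],cv2.COLOR_RGB2HSV).astype(int)
def shot(n,name=None):
    s=sense();c=read_camera(n)
    if name: cv2.imwrite(f"pics/{name}.png",c["frame"][:,:,::-1])
    return s,c
E
python3 - <<'E'
from h import *
import pickle
d=pickle.load(open("d0.pkl","rb"))
for n in("wrist","side","scene"):
    s,c=d[n];H=hsv(c)
    g=(H[...,0]>50)&(H[...,0]<80)&(H[...,1]>150)&(H[...,2]>60)
    for ce,st,_ in blobs(g,20): print(n,"green",ce.round(1),st,ray(c,s,ce,136).round(1))
s,c=d["side"]
print("pan",ray(c,s,[[278,292],[307,270],[345,291],[317,326]],45).round(1))
print("handle end",ray(c,s,[[349,313],[337,309],[311,298]],45).round(1))
print("warmer handles",ray(c,s,[[295,212],[285,244]],75).round(1))
E
```

```text
wrist green [324.1   7.9] [305   0  36  22 320] [[652.3 149.9 136. ]]
wrist green [325.1 316.4] [312 309  27  14 318] [[ 654.2 -100.1  136. ]]
side green [275.8 167.6] [273 166   7   4  24] [[ 654.9 -104.8  136. ]]
side green [254.2 224.3] [251 222   8   6  38] [[651.  154.8 136. ]]
scene green [380.3 204.5] [378 203   6   5  23] [[653.5 157.1 136. ]]
scene green [319.7 234. ] [317 232   6   5  26] [[ 658.1 -104.1  136. ]]
pan [[556.7 297.7  45. ]
 [496.6 214.   45. ]
 [387.2 266.5  45. ]
 [440.9 379.7  45. ]]
handle end [[369.6 330.8  45. ]
 [400.2 324.1  45. ]
 [469.6 302.2  45. ]]
warmer handles [[568.4  24.1  75. ]
 [568.6 157.2  75. ]]
```

Run:
```python
import cv2
a=cv2.imread("pics/side0.png")[130:400,170:430];cv2.imwrite("pics/crop1.png",cv2.resize(a,None,fx=2.2,fy=2.2,interpolation=cv2.INTER_CUBIC))
```

```text
(no output)
```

View pics/crop1.png

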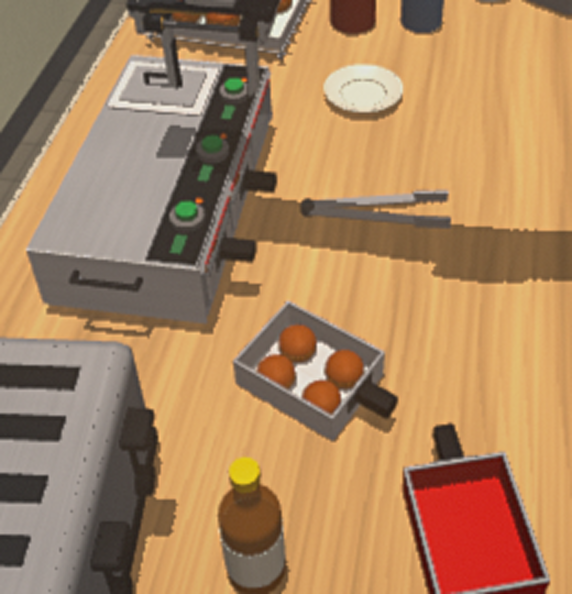

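The crop confirms it. The aluminium pan with four buns at (311,298) is the only non-red pan outside the warmer. The pan at (385,370) is red and empty, so it stays untouched. I'm moving over the bun pan for a wrist view.

Call:
send_rows(steps=[[9.4, -2.5, 3, 0.5, 7], [9.4, -5, 6, 1, 14], [9.4, -7.5, 9, 1.5, 21], [9.4, -10, 12, 2, 28], [9.4, -12.5, 15, 2.5, 35]], squeeze=60)

```text
time_s: 0.57
tool_pos: [523.4, 151.1, 230.5]
orientation: [-180.0, -0.0, 125.3]
force: [0.5, 1.6, -0.9]
opening: 94.1
finger_force: 0.0
```

Call:
send_rows(steps=[[9.4, -2.5, 3, 0.5, 7], [9.4, -5, 6, 1, 14], [9.4, -7.5, 9, 1.5, 21], [9.4, -10, 12, 2, 28], [9.4, -12.5, 15, 2.5, 35]])

```text
time_s: 0.98
tool_pos: [398.5, 301.0, 255.8]
orientation: [-180.0, 0.0, 160.3]
force: [0.0, 0.6, -0.2]
opening: 94.3
finger_force: 0.0
```

Call:
send_rows(steps=[[9.4, 0, 0, 0, 0], [9.4, 0, 0, 0, 0], [9.4, 0, 0, 0, 0]])

```text
time_s: 1.23
tool_pos: [400.5, 299.2, 255.3]
orientation: [-180.0, 0.0, 159.9]
force: [-0.1, -0.3, -0.3]
opening: 94.2
finger_force: 0.0
```

Run:
```python
from h import *
import pickle
s,c=shot("wrist","w1");pickle.dump((s,c),open("w1.pkl","wb"));print(s["tool_pos"],s["orientation"],s["q"].round(1))
d=pickle.load(open("d0.pkl","rb"));s,c=d["side"]
print("syrup",ray(c,s,[[285,395],[281,343]],0),ray(c,s,[281,343],190), "tongs",ray(c,s,[[308,224],[373,219]],10))
```

```text
[400.4575247  299.21385195 255.27476996] [-1.79950580e+02  2.94329951e-02  1.59923714e+02] [-25.8  21.2 -19.5 106.3   8.6  54.   20.7]
syrup [[4.86629371e+02 5.34763598e+02 0.00000000e+00]
 [5.24664207e+02 4.12395783e+02 1.13686838e-13]] [[486.59298608 519.30601681 190.        ]] tongs [[534.1303974    3.00612598  10.        ]
 [335.42799263 -52.05028198  10.        ]]
```

View pics/w1.png

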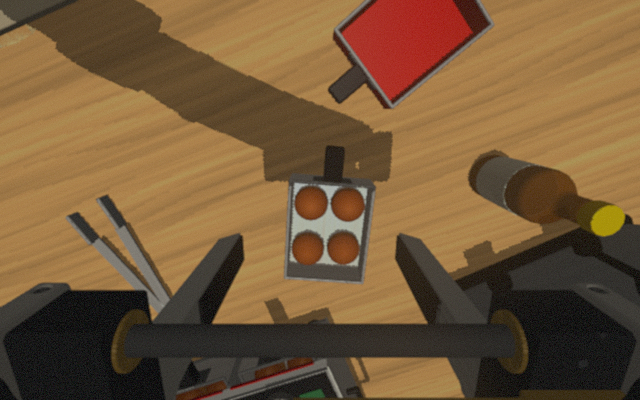

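The wrist view shows the pan at (328,228) with its handle at (334,163) pointing away. The red pan is at (415,45), the bottle at (545,195) and the tongs at (120,260).

Run:
```python
from h import *
import pickle
s,c=pickle.load(open("w1.pkl","rb"));H=hsv(c);sub=np.zeros(H.shape[:2],bool);sub[135:185,310:360]=1
for ce,st,m in blobs((H[...,2]<70)&sub,50):
    print(ce,st);ct=cv2.findContours(m.astype(np.uint8),0,1)[0][0];b=cv2.boxPoints(cv2.minAreaRect(ct));print(b.round(),ray(c,s,b,45).round(1))
b=(H[...,0]<15)&(H[...,1]>140)&(H[...,2]>60)
sub[:]=0;sub[180:275,285:375]=1
for ce,st,m in blobs(b&sub,200): print("bun",ce,st,ray(c,s,ce,25).round(1))
# rim: greyish
g=(H[...,1]<60);sub[:]=0;sub[172:292,275:385]=1
bl=max(blobs(g&sub,200),key=lambda t:t[1][4]);ct=max(cv2.findContours(bl[2].astype(np.uint8),0,1)[0],key=len)
r=cv2.minAreaRect(ct);q=cv2.boxPoints(r);print(q.round(1),ray(c,s,q,45).round(1))
for q in [[[291,182],[374,183],[364,281],[285,278]]]: print(ray(c,s,q,45).round(1))
cv2.imwrite("pics/w1c.png",cv2.resize(c["frame"][135:300,260:400,::-1],None,fx=3.6,fy=3.6,interpolation=cv2.INTER_NEAREST))
```

```text
[333.36170213 166.14893617] [312 145  41  40 846]
[[312. 181.]
 [315. 144.]
 [355. 147.]
 [352. 185.]] [[401.1 288.5  45. ]
 [358.4 308.6  45. ]
 [379.1 353.3  45. ]
 [422.6 334.7  45. ]]
bun [310.63681592 202.64303483] [295 187  32  32 804] [[432.3 274.7  25. ]]
bun [347.39405204 204.24907063] [332 188  32  33 807] [[451.5 320.7  25. ]]
bun [307.2811245  248.62650602] [293 233  30  32 747] [[494.2 246.4  25. ]]
bun [342.86376022 248.03405995] [328 233  31  31 734] [[510.6 294.   25. ]]
[[282.2 278. ]
 [289.5 172.5]
 [375.1 178.5]
 [367.8 284. ]] [[515.3 202.   45. ]
 [381.1 266.2  45. ]
 [425.3 364.8  45. ]
 [564.9 310.6  45. ]]
[[393.  263.4  45. ]
 [430.3 361.7  45. ]
 [558.7 307.1  45. ]
 [516.7 205.7  45. ]]
```

View pics/w1c.png

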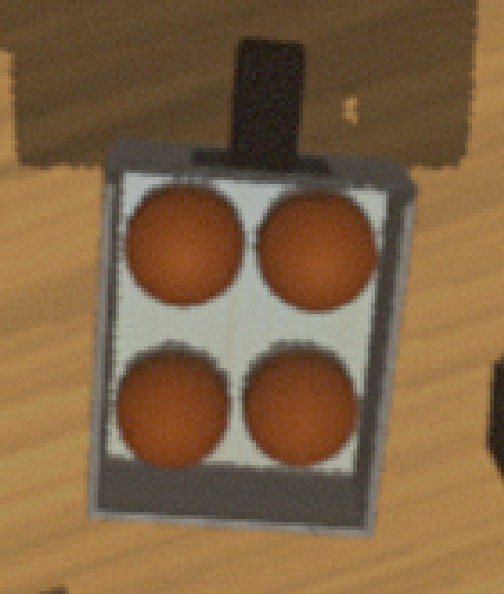

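Run:
```python
from h import *
import pickle
s,c=pickle.load(open("w1.pkl","rb"))
q=np.array([[107,168],[412,192],[372,535],[92,517]])/3.6+[260,135]
P=ray(c,s,q,45);print(P.round(1));P=P[:,:2]
print("len",[np.linalg.norm(P[i]-P[(i+1)%4]).round(1) for i in range(4)],"centre",P.mean(0))
x=(P[3]+P[2]-P[0]-P[1]);yaw=np.degrees(np.arctan2(x[1],x[0]));u=x/np.linalg.norm(x);v=(P[1]+P[2]-P[0]-P[3]);print("yaw",yaw,np.degrees(np.arctan2(-v[0],v[1])))
h=np.array([[269,75],[265,165]])/3.6+[260,135];Hh=ray(c,s,h,45);print("handle axis",Hh.round(1),np.degrees(np.arctan2(*(Hh[1]-Hh[0])[[1,0]])))
B=np.array([[432.3,274.7],[451.5,320.7],[494.2,246.4],[510.6,294]]);print("buns c",B.mean(0))
yw=np.radians(yaw);print("grip",P.mean(0)-95*u,(Hh[:,:2]-P.mean(0))@np.c_[u,[-u[1],u[0]]])
```

```text
[[392.  262.1  45. ]
 [437.1 360.1  45. ]
 [562.2 304.9  45. ]
 [517.8 206.1  45. ]]
len [np.float64(107.9), np.float64(136.8), np.float64(108.4), np.float64(137.7)] centre [477.30232968 283.30285891]
yaw -23.904772217808162 -24.434235494680603
handle axis [[380.8 326.4  45. ]
 [410.1 314.6  45. ]] -21.872229081627996
buns c [472.15 283.95]
grip [390.45140997 321.79854368] [[-105.6980497     0.2383255 ]
 [ -74.13873544    1.35834847]]
```

Call:
send_rows(steps=[[7, -0.3, 1, -3, -2], [7, -0.7, 2.1, -7, -4], [7, -0.7, 2.1, -11, -4], [7, -0.7, 2.1, -14.5, -4], [7, -0.7, 2.1, -17, -4]])

```text
time_s: 1.7
tool_pos: [393.1, 318.2, 82.3]
orientation: [-179.8, -0.0, 155.8]
force: [0.2, 0.2, -0.7]
opening: 70.1
finger_force: 0.0
```

Call:
send_rows(steps=[[7, 0, 0, -2, 0], [7, 0, 0, -4, 0], [7, 0, 0, -5.5, 0], [7, 0, 0, -6.5, 0], [7, 0, 0, -6.9, 0]])

```text
time_s: 2.12
tool_pos: [393.4, 319.2, 14.9]
orientation: [-179.8, -0.0, 155.9]
force: [0.3, 0.2, 1.0]
opening: 70.0
finger_force: 0.0
```

Run:
```python
from h import *
s,c=shot("wrist","w2");print(s["tool_pos"],s["orientation"],s["q"].round(1))
```

```text
[393.39380506 319.19349914  14.85301232] [-1.79840427e+02 -1.00158852e-02  1.55855743e+02] [-35.6  42.5  -9.9 117.5  18.6  21.6   5.4]
```

View pics/w2.png

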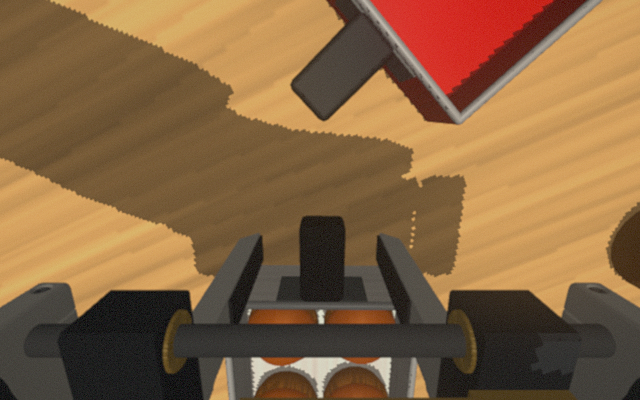

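The handle at (322,258) is centred between the fingers at (250,240) and (390,240). Closing.

Call:
send_rows(steps=[[1.5, 0, 0, 0, 0], [1.5, 0, 0, 0, 0], [1.5, 0, 0, 0, 0], [1.5, 0, 0, 0, 0], [1.5, 0, 0, 0, 0]], squeeze=60)

```text
time_s: 2.58
tool_pos: [393.4, 321.3, 17.1]
orientation: [179.9, 0.0, 156.0]
force: [-0.9, -0.2, -0.9]
opening: 39.8
finger_force: 0.0
```

Call:
send_rows(steps=[[1.5, 0, 0, 0, 0], [1.5, 0, 0, 0, 0], [1.5, 0, 0, 0, 0], [1.5, 0, 0, 0, 0], [1.5, 0, 0, 0, 0]])

```text
time_s: 3.0
tool_pos: [393.1, 321.1, 16.7]
orientation: [180.0, 0.0, 156.0]
force: [-0.8, 0.4, 3.6]
opening: 23.7
finger_force: 60.0
```

Call:
send_rows(steps=[[1.5, 0, 0, 0.3, 0], [1.5, 0, 0, 1, 0], [1.5, 0, 0, 2, 0], [1.5, 0, 0, 2.8, 0], [1.5, 0, 0, 3, 0]])

```text
time_s: 3.42
tool_pos: [393.7, 321.7, 48.2]
orientation: [179.9, 0.0, 156.0]
force: [-0.4, 0.6, -2.0]
opening: 23.3
finger_force: 60.0
```

Run:
```python
from h import *
s,c=shot("side","s2");print(s["tool_pos"],s["orientation"],s["q"].round(1),s["force"],s["torque"],s["finger_force"])
cv2.imwrite("pics/s2c.png",cv2.resize(c["frame"][200:360,220:400,::-1],None,fx=3.5,fy=3.5,interpolation=cv2.INTER_CUBIC))
```

```text
[393.72887636 321.71942871  48.15091756] [1.79865704e+02 4.89739721e-02 1.55991751e+02] [-34.4  39.1 -11.9 116.8  17.5  25.6   6.5] [-0.38297234  0.64532322 -2.03768657] [0.18102261 0.0862999  0.02235796] 59.97302770614624
```

View pics/s2c.png

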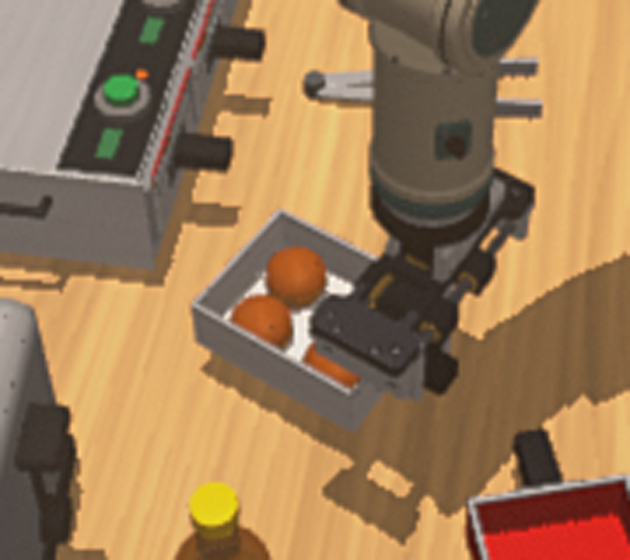

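The pan hangs level from the gripper at crop (290,320), with the buns inside. Next I refine the warmer pose from the first wrist picture.

Run:
```python
from h import *
import pickle
d=pickle.load(open("d0.pkl","rb"));s,c=d["wrist"];H=hsv(c)
g=(H[...,0]>45)&(H[...,0]<85)&(H[...,1]>120)&(H[...,2]>30)
for ce,st,m in blobs(g,100):
    (x,y),r=cv2.minEnclosingCircle(np.argwhere(m)[:,::-1].astype(np.float32));print("green",ce.round(1),st,(x,y,r),ray(c,s,ce,136).round(1))
# front edge: red strip; right side edge
r=((H[...,0]<8)|(H[...,0]>172))&(H[...,1]>140)&(H[...,2]>90)
ys,xs=np.nonzero(r);k=(xs>262)&(xs<300);ys,xs=ys[k],xs[k]
for y in range(20,360,40):
    v=xs[abs(ys-y)<4]; 
    if len(v): print("strip",y,v.min(),v.max(),ray(c,s,[v.max()+1,y],114).round(1))
# bright seam bottom edge
for x in (310,330,350):
    col=c["frame"][355:385,x].astype(int).sum(1);e=355+np.argmax(np.abs(np.diff(col)));print("edge",x,e,col[::2],ray(c,s,[x,e],114).round(1))
for n in("side","scene"):
    s,c=d[n];H=hsv(c);g=(H[...,0]>45)&(H[...,0]<85)&(H[...,1]>110)&(H[...,2]>30)
    for ce,st,m in blobs(g,8):
        P=ray(c,s,ce,136)[0]
        if 630<P[0]<680: print(n,ce.round(1),st,P.round(1))
```

```text
green [322.2   9.4] [304   0  38  23 690] (322.5, 4.181818008422852, 18.966848373413086) [[650.9 149.  136. ]]
green [323.8 181.9] [308 166  33  33 776] (323.5050354003906, 181.69192504882812, 16.497922897338867) [[652.5  26.  136. ]]
green [325.  315.4] [312 303  28  21 431] (325.0269470214844, 317.2425231933594, 14.24263858795166) [[654.1 -98.9 136. ]]
strip 20 273 275 [[615.8 147.8 114. ]]
strip 60 276 277 [[616.3 119.6 114. ]]
strip 140 280 281 [[617.4  57.4 114. ]]
strip 180 282 282 [[617.1  22.9 114. ]]
strip 220 284 284 [[617.7 -14.2 114. ]]
strip 260 285 286 [[618.3 -54.2 114. ]]
strip 300 288 288 [[619.1 -97.4 114. ]]
edge 310 367 [159 124 123 114 102  98 249 455 461 403 410 415 403 403 422] [[ 639.  -178.1  114. ]]
edge 330 367 [146 118 110 114 126 110 242 477 437 368 374 362 380 381 397] [[ 660.  -178.1  114. ]]
edge 350 366 [146 111 107 101 133  93 301 476 421 385 385 386 384 382 394] [[ 681.  -176.8  114. ]]
side [275.8 167.9] [272 165   8   7  39] [ 654.4 -103.   136. ]
side [266.3 194. ] [263 192   7   5  23] [651.1  25.8 136. ]
side [254.2 224.8] [250 221   9   8  59] [650.4 156.6 136. ]
scene [379.9 204.8] [377 203   7   5  32] [654.2 154.8 136. ]
scene [388.7 204.3] [387 203   5   4  11] [669.6 181.9 136. ]
scene [351.3 219.2] [348 217   7   5  28] [658.3  24.1 136. ]
scene [360.6 218.2] [358 216   6   5  17] [672.2  52.5 136. ]
scene [319.8 233.6] [316 231   8   7  43] [ 657.  -102.9  136. ]
scene [330.4 232.8] [328 231   6   5  19] [673.3 -73.3 136. ]
```

Call:
send_rows(steps=[[1.5, 0.3, 0, 1, 0], [1.5, 1, 0, 3, 1], [1.5, 2, 0, 5, 2], [1.5, 2.8, -0.4, 7, 3.5], [1.5, 3.1, -1.3, 7.7, 5]])

```text
time_s: 3.88
tool_pos: [426.4, 310.2, 126.1]
orientation: [179.7, 0.2, 161.1]
force: [0.7, 1.8, -3.1]
opening: 23.3
finger_force: 60.0
```

Call:
send_rows(steps=[[1.5, 0, -1.6, 0, 1], [1.5, 0, -3.4, 0, 2], [1.5, 0, -5.3, 0, 3], [1.5, 0, -7.2, 0, 4], [1.5, 0, -9.1, 0, 5]])

```text
time_s: 4.3
tool_pos: [423.7, 215.9, 123.5]
orientation: [-180.0, -0.0, 166.0]
force: [-0.1, -1.0, -2.1]
opening: 23.3
finger_force: 60.0
```

Call:
send_rows(steps=[[1.5, 0, -2, 0, 1], [1.5, 0, -4, 0, 2], [1.5, 0, -6, 0, 3], [1.5, 0, -8, 0, 4], [1.5, 0, -10, 0, 5]])

```text
time_s: 4.72
tool_pos: [423.7, 115.8, 123.5]
orientation: [-180.0, -0.0, 171.0]
force: [0.2, -0.6, -2.6]
opening: 23.5
finger_force: 60.0
```

Call:
send_rows(steps=[[1.5, 0, -2, 0, 1], [1.5, 0, -4, 0, 2], [1.5, 0, -6, 0, 3], [1.5, 0, -8, 0, 4], [1.5, 0, -10, 0, 5]])

```text
time_s: 5.13
tool_pos: [423.6, 15.8, 123.5]
orientation: [-180.0, -0.0, 176.0]
force: [-0.1, -0.7, -2.5]
opening: 23.5
finger_force: 60.0
```

Call:
send_rows(steps=[[1.5, 0, -2, 0, 1], [1.5, 0, -4, 0, 2], [1.5, 0, -6, 0, 3], [1.5, 0, -7.5, 0, 4], [1.5, 0, -9, 0, 4.8]])

```text
time_s: 5.55
tool_pos: [423.5, -74.3, 123.5]
orientation: [-180.0, -0.0, -179.2]
force: [-0.2, 0.4, -1.9]
opening: 23.4
finger_force: 60.0
```

Call:
send_rows(steps=[[1.5, 0, -1.2, 0, 0], [1.5, 0, -2.2, 0, 0], [1.5, 0, -3, 0, 0], [1.5, 0, -3.4, 0, 0], [1.5, 0, -3.5, 0, 0]])

```text
time_s: 5.97
tool_pos: [423.9, -108.6, 123.5]
orientation: [-180.0, -0.0, -179.3]
force: [-0.4, -0.1, -2.1]
opening: 23.6
finger_force: 60.0
```

Run:
```python
from h import *
s,c=shot("side","s3");print(s)
s,c2=shot("scene","c3");
a=cv2.resize(c["frame"][120:270,210:400,::-1],None,fx=3,fy=3,interpolation=cv2.INTER_CUBIC)
cv2.imwrite("pics/s3c.png",a)
```

```text
{'time_s': 5.9667, 'q': array([ 29.62275682,  28.80399446, -26.48584284, 123.87096232,
        23.81143073,  32.18437959,  76.29837347]), 'qvel': array([ 0.491215  ,  0.07894455, -0.87314002, -0.12821839, -0.25184842,
        0.01707653,  0.9413253 ]), 'effort': array([  0.2735262 , -39.82630849,  -3.51633467, -11.46269649,
         0.05500987,  -0.10580291,   0.05917835]), 'tool_pos': array([ 423.92671892, -108.55422263,  123.46211373]), 'orientation': array([-1.79991153e+02, -7.92378181e-03, -1.79255951e+02]), 'force': array([-0.35827487, -0.05204613, -2.09656641]), 'torque': array([ 0.12053682,  0.1241886 , -0.00476507]), 'finger_force': 59.97312605381012, 'opening': 23.647392427759637}
```

View pics/s3c.png

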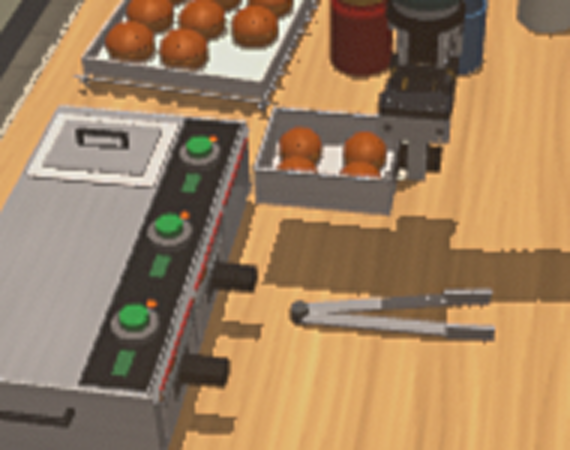

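The pan is just in front of the right bay, all buns in. I check its level and lateral position from the side view corners.

Run:
```python
from h import *
import pickle
d=pickle.load(open("d0.pkl","rb"));s,c=d["side"];R,p=pose(c,s)
for name,uv in dict(bot_front=(257,195),bot_h=(392,213),top_front=(256,170),top_h=(394,181)).items():
    u=np.array(uv)/3+[210,120];dd=R@np.linalg.inv(c["intrinsics"])@[u[0],u[1],1];print(name,(p+dd*((-53.6-p[1])/dd[1])).round(1))
```

```text
bot_front [580.8 -53.6 115.6]
bot_h [441.3 -53.6 109.8]
top_front [580.5 -53.6 148. ]
top_h [440.5 -53.6 151.1]
```

Call:
send_rows(steps=[[1.5, 0, 0.1, -1, 0], [1.5, 0, 0.1, -2.5, 0], [1.5, 0, 0.1, -4.2, 0], [1.5, 0, 0.1, -5.7, 0], [1.5, 0, 0.1, -6.3, 0]])

```text
time_s: 6.48
tool_pos: [423.3, -105.9, 59.1]
orientation: [180.0, -0.1, -179.1]
force: [-0.2, 0.5, -2.7]
opening: 23.9
finger_force: 60.0
```

Call:
send_rows(steps=[[1.5, 0.7, 0, 0, 0], [1.5, 1.8, 0, 0, 0], [1.5, 2.9, 0, 0, 0], [1.5, 3.7, 0.1, 0, 0], [1.5, 4, 0.1, 0, 0]])

```text
time_s: 6.9
tool_pos: [466.7, -105.3, 61.3]
orientation: [180.0, 0.2, -179.2]
force: [0.2, -0.5, -1.3]
opening: 23.5
finger_force: 60.0
```

Run:
```python
from h import *
s,c=shot("side");a=cv2.resize(c["frame"][130:240,230:360,::-1],None,fx=4,fy=4,interpolation=cv2.INTER_CUBIC)
s,c=shot("scene");b=cv2.resize(c["frame"][160:270,290:420,::-1],None,fx=4,fy=4,interpolation=cv2.INTER_CUBIC)
cv2.imwrite("pics/m4.png",cv2.resize(np.hstack([a,b]),(800,340),interpolation=cv2.INTER_AREA));print(s["tool_pos"],s["force"],s["torque"])
```

```text
[ 466.32219431 -105.4862093    61.12401589] [ 0.78606424  0.62280056 -3.05260703] [0.09979865 0.11542587 0.00484608]
```

View pics/m4.png

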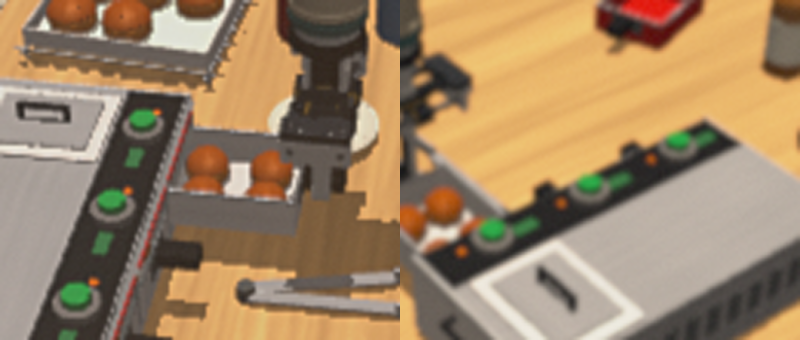

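The pan nose (left picture, about (180,185)) is at the bay mouth with no contact force. That was my tenth picture, so from here I rely on force and pose readings.

Call:
send_rows(steps=[[1.5, 0.6, -0.1, 0, 0], [1.5, 1.4, -0.1, 0, 0], [1.5, 2.2, -0.1, 0, 0], [1.5, 2.8, -0.05, 0, 0], [1.5, 3, -0.05, 0, 0]])

```text
time_s: 7.42
tool_pos: [495.9, -106.2, 60.6]
orientation: [180.0, 0.1, -179.2]
force: [0.1, -0.9, -1.5]
opening: 23.6
finger_force: 60.0
```

Call:
send_rows(steps=[[1.5, 0.6, 0, 0, 0], [1.5, 1.4, 0, 0, 0], [1.5, 2.4, 0, 0, 0], [1.5, 3.4, 0, 0, 0], [1.5, 4, 0.05, 0, 0]])

```text
time_s: 7.83
tool_pos: [535.7, -106.0, 60.5]
orientation: [180.0, 0.1, -179.2]
force: [-0.0, 0.4, -2.5]
opening: 23.1
finger_force: 60.0
```

Call:
send_rows(steps=[[1.5, 0.8, 0, 0, 0], [1.5, 1.8, 0, 0, 0], [1.5, 2.8, 0.05, 0, 0], [1.5, 3.7, 0.05, 0, 0], [1.5, 4, 0.05, 0, 0]])

```text
time_s: 8.25
tool_pos: [575.8, -105.2, 60.5]
orientation: [180.0, 0.1, -179.2]
force: [0.0, -0.1, -3.0]
opening: 23.4
finger_force: 60.0
```

Call:
send_rows(steps=[[1.5, 0.2, 0, -0.2, 0], [1.5, 0.4, 0, -0.4, 0], [1.5, 0.5, 0, -0.5, 0], [1.5, 0.5, 0, -0.6, 0], [1.5, 0.5, 0, -0.6, 0]])

```text
time_s: 8.67
tool_pos: [578.4, -105.5, 54.1]
orientation: [180.0, -0.1, -179.2]
force: [-0.4, 0.7, -2.0]
opening: 23.8
finger_force: 60.0
```

Call:
send_rows(steps=[[1.5, 0.3, 0, 0, 0], [1.5, 0.6, 0, -0.05, 0], [1.5, 0.9, 0, -0.1, 0], [1.5, 1.1, 0, -0.1, 0], [1.5, 1.1, 0, -0.1, 0]])

```text
time_s: 9.08
tool_pos: [590.8, -105.4, 53.5]
orientation: [180.0, 0.0, -179.2]
force: [0.4, 0.5, -1.8]
opening: 23.8
finger_force: 60.0
```

Call:
send_rows(steps=[[1.5, 0.15, 0, 0, 0], [1.5, 0.3, 0, 0, 0], [1.5, 0.4, 0, 0, 0], [1.5, 0.4, 0, 0, 0]])

```text
time_s: 9.42
tool_pos: [594.3, -105.4, 53.5]
orientation: [180.0, 0.0, -179.2]
force: [0.6, -0.2, -2.6]
opening: 23.4
finger_force: 60.0
```

Call:
send_rows(steps=[[1.5, 0.1, 0, 0, 0], [1.5, 0.2, 0, 0, 0], [1.5, 0.3, 0, 0, 0], [1.5, 0.3, 0, 0, 0]])

```text
time_s: 9.75
tool_pos: [595.8, -105.8, 53.2]
orientation: [-180.0, -0.1, -179.2]
force: [-3.2, -0.6, -0.7]
opening: 23.5
finger_force: 60.0
```

Call:
send_rows(steps=[[1.5, 0.1, 0, 0, 0], [1.5, 0.2, 0, 0, 0], [1.5, 0.3, 0, 0, 0], [1.5, 0.3, 0, 0, 0]])

```text
time_s: 10.08
tool_pos: [595.9, -106.2, 52.8]
orientation: [-179.9, -0.5, -179.2]
force: [-8.6, 0.0, 2.4]
opening: 23.3
finger_force: 60.0
```

Contact with the back wall came at TCP x = 596, against a prediction of 594–599. I relax the push and release.

Call:
send_rows(steps=[[1.5, -0.2, 0, 0, 0], [1.5, -0.2, 0, -0.05, 0], [1.5, -0.2, 0, -0.05, 0]])

```text
time_s: 10.33
tool_pos: [595.8, -106.0, 52.7]
orientation: [-180.0, -0.2, -179.2]
force: [-5.6, -0.4, 1.4]
opening: 23.6
finger_force: 60.0
```

Call:
send_rows(steps=[[4, 0, 0, 0, 0], [5, 0, 0, 0, 0], [5, 0, 0, 0, 0], [5, 0, 0, 0, 0], [5, 0, 0, 0, 0]])

```text
time_s: 10.75
tool_pos: [598.8, -105.3, 53.3]
orientation: [180.0, 0.1, -179.2]
force: [-0.3, 0.6, -0.5]
opening: 49.4
finger_force: 0.0
```

Run:
```python
from h import *
s,c=shot("wrist","w5");H=hsv(c);print(s["tool_pos"],s["opening"],s["force"])
g=(H[...,1]<60);print(c["frame"][150:280:8,320].tolist())
```

```text
[ 598.83633909 -105.3252794    53.27114949] 49.41317918015295 [-0.32446222  0.56997214 -0.49952577]
[[113, 88, 51], [106, 82, 49], [115, 88, 55], [115, 92, 60], [110, 80, 49], [115, 87, 55], [103, 79, 48], [109, 83, 49], [31, 24, 21], [35, 33, 27], [34, 28, 25], [22, 17, 11], [33, 29, 21], [30, 16, 29], [31, 27, 20], [27, 23, 19], [29, 21, 22]]
```

Run:
```python
from h import *
f=cv2.imread("pics/w5.png").astype(int).sum(2)
d=(f<130)
for cols in [range(290,356,3),range(545,630,5)]:
    for x in cols:
        r=np.nonzero(d[150:290,x])[0]; print(x,(r[:1]+150).tolist(),end=" ")
    print()
s=sense()
T=read_camera("wrist")
for uv in [(320,212),(580,212)]: print(ray(T,s,uv,61).round(1),ray(T,s,uv,81).round(1))
```

```text
290 [272] 293 [272] 296 [222] 299 [213] 302 [212] 305 [212] 308 [212] 311 [212] 314 [212] 317 [212] 320 [212] 323 [212] 326 [212] 329 [212] 332 [212] 335 [212] 338 [215] 341 [273] 344 [272] 347 [272] 350 [273] 353 [273] 
545 [211] 550 [211] 555 [211] 560 [211] 565 [211] 570 [213] 575 [215] 580 [217] 585 [219] 590 [222] 595 [289] 600 [] 605 [] 610 [] 615 [] 620 [] 625 [] 
[[ 572.8 -105.1   61. ]] [[ 566.3 -105.2   81. ]]
[[570.8  43.6  61. ]] [[564.5  26.1  81. ]]
```

The loaded pan's handle end is at row 212 and the middle pan's is at row 211. That matches: it is flush with its neighbour. Now up, fingers closed, and over the right timer at (654.5,-104).

Call:
send_rows(steps=[[5, -0.3, 0, 0.8, 0], [5, -0.4, 0, 2.5, 0], [5, -0.5, 0, 5.5, 0], [5, -0.5, 0, 9, 0], [5, -0.5, 0, 12.5, 0]])

```text
time_s: 11.27
tool_pos: [592.2, -105.3, 179.5]
orientation: [180.0, -0.1, -179.2]
force: [0.8, 0.4, -0.1]
opening: 49.9
finger_force: 0.0
```

Call:
send_rows(steps=[[0, 1, 0, 0.2, 0], [0, 3, 0, 0.2, 0], [0, 5, 0.1, 0.2, 0], [0, 6, 0.1, 0.2, 0], [0, 6.1, 0.1, 0.2, 0]], squeeze=10)

```text
time_s: 11.68
tool_pos: [655.7, -104.0, 180.5]
orientation: [180.0, 0.1, -179.2]
force: [0.0, -0.7, -0.3]
opening: 20.3
finger_force: 0.0
```

Call:
send_rows(steps=[[0, 0, 0, 0, 0], [0, 0, 0, 0, 0], [0, 0, 0, 0, 0], [0, 0, 0, 0, 0]])

```text
time_s: 12.02
tool_pos: [653.3, -104.7, 180.2]
orientation: [-180.0, -0.0, -179.2]
force: [0.2, 0.0, -0.4]
opening: 0.4
finger_force: 0.0
```

Run:
```python
from h import *
s,c=shot("wrist","w6");H=hsv(c);print(s["tool_pos"],s["opening"],s["force"])
g=(H[...,0]>45)&(H[...,0]<85)&(H[...,1]>120)&(H[...,2]>30)
for ce,st,m in blobs(g,60): print(ce,st,ray(c,s,ce,136).round(1))
s,c=shot("side");H=hsv(c);g=(H[...,0]>45)&(H[...,0]<85)&(H[...,1]>120)&(H[...,2]>30)
for ce,st,m in blobs(g,6): print(ce,st,ray(c,s,ce,136).round(1))
```

```text
[ 653.28904875 -104.67827943  180.17274367] 0.4178330881866648 [ 0.15960915  0.03901904 -0.40180742]
[318.70552147 220.27116564] [302 205  35  31 815] [[ 650.9 -105.   136. ]]
[488.64699898 222.85350966] [469 205  39  36 983] [[651.2  22.9 136. ]]
[265.85 194.2 ] [262 192   9   6  40] [[652.3  26.9 136. ]]
[254.09615385 224.84615385] [250 222   9   7  52] [[650.7 156.9 136. ]]
```

Call:
send_rows(steps=[[0, 0, 0, -1.5, 0], [0, 0, 0, -3, 0], [0, 0, 0, -3.8, 0], [0, 0, 0, -4.1, 0], [0, 0, 0, -4.1, 0]])

```text
time_s: 12.53
tool_pos: [653.5, -104.5, 138.3]
orientation: [180.0, -0.1, -179.2]
force: [-0.1, -0.5, 0.1]
opening: 0.3
finger_force: 0.0
```

Call:
send_rows(steps=[[0, 0, 0, -0.3, 0], [0, 0, 0, -0.5, 0], [0, 0, 0, -0.7, 0], [0, 0, 0, -0.8, 0], [0, 0, 0, -0.8, 0]])

```text
time_s: 12.95
tool_pos: [654.8, -104.4, 131.7]
orientation: [-180.0, 0.1, -179.2]
force: [1.2, 0.1, 3.9]
opening: 0.6
finger_force: 2.0
```

Call:
send_rows(steps=[[0, 0, 0, -0.2, 0], [0, 0, 0, -0.35, 0], [0, 0, 0, -0.4, 0], [0, 0, 0, -0.4, 0]])

```text
time_s: 13.28
tool_pos: [654.9, -104.4, 130.1]
orientation: [-179.9, 0.1, -179.2]
force: [-5.5, 1.4, 19.0]
opening: 0.2
finger_force: 9.0
```

The force jumped to 19 N at z = 130, so the button is bottomed out. I retract and check the end state.

Call:
send_rows(steps=[[0, 0, 0, 0.5, 0], [0, 0, 0, 2, 0], [0, -1, 0, 5, 0], [0, -3.5, 0, 8, 0], [0, -7, 0, 10, 0]])

```text
time_s: 13.7
tool_pos: [585.6, -103.9, 228.4]
orientation: [180.0, 0.2, -179.2]
force: [0.9, -0.3, 1.1]
opening: 0.6
finger_force: 0.0
```

Call:
send_rows(steps=[[0, -3, 0, 1, 0], [0, -6, 0, 2, 0], [0, -8, 0, 3, 0], [0, -8, 0, 3, 0], [0, -8, 0, 3, 0]])

```text
time_s: 14.12
tool_pos: [503.7, -105.0, 257.5]
orientation: [-179.9, 0.1, -179.2]
force: [0.4, 0.7, 0.2]
opening: 0.4
finger_force: 0.0
```

Run:
```python
from h import *
s,c=shot("wrist","w7");print(s["time_s"],s["tool_pos"],s["force"]);H=hsv(c);V=H[...,2]
for ce,st,m in blobs((V<60),150):
    if st[1]<280 and st[2]<150: print("dark",ce.round(),st,ray(c,s,[ce[0],st[1]],61).round(1))
r=((H[...,0]<8)|(H[...,0]>172))&(H[...,1]>140)&(H[...,2]>60)
for ce,st,m in blobs(r,60): print("red",ce.round(),st)
s2,c2=shot("side");import pickle
a=pickle.load(open("d0.pkl","rb"))["side"][1]["frame"].astype(int)
D=np.abs(a-c2["frame"]).sum(2)>90
for ce,st,m in blobs(D,150): print("change",ce.round(),st)
```

```text
14.1167 [ 503.71965979 -104.98483208  257.50907479] [0.42076142 0.67620312 0.16981074]
dark [ 16. 103.] [   0   71   38   60 1818] [[ 384.2 -444.1   61. ]]
dark [ 36. 195.] [   0  164   73   76 3451] [[ 488.3 -446.    61. ]]
dark [420. 254.] [397 233  45  38 983] [[571.   24.1  61. ]]
dark [522. 255.] [ 494  235   51   37 1108] [[571.9 154.6  61. ]]
dark [268. 270.] [258 257  19  23 265] [[ 607.3 -171.6   61. ]]
dark [367. 270.] [360 257  19  24 265] [[605.5 -41.4  61. ]]
dark [467. 271.] [452 257  30  24 244] [[603.7  89.2  61. ]]
dark [569. 271.] [550 257  36  23 221] [[601.9 222.7  61. ]]
red [  8. 214.] [  0 186  19  55 549]
red [427. 281.] [378 279  99   4 274]
red [535. 281.] [488 279  99   4 263]
change [264.  67.] [ 228    0   79  149 5536]
change [328.  42.] [ 309    0   48   79 1370]
change [499.  67.] [ 415    0  141  199 8983]
change [321. 114.] [306 101  31  38 544]
change [250. 194.] [241 187  19  15 195]
change [386. 230.] [ 281  191  206   72 6403]
change [340. 227.] [311 224  64   7 185]
change [313. 300.] [ 276  267   75   64 2862]
```

Run:
```python
from h import *
V=cv2.imread("pics/w7.png").max(2)
for x in (302,306,310,314,318,322,326,330,334,415,420,425): 
    r=np.nonzero(V[200:300,x]<60)[0]; print(x,r[:1]+200,end=" ")
s,c=shot("wrist");print(ray(c,s,[316,235],61))
```

```text
302 [264] 306 [270] 310 [235] 314 [265] 318 [234] 322 [234] 326 [274] 330 [275] 334 [253] 415 [233] 420 [234] 425 [234] [[ 575.96152762 -107.83592439   61.        ]]
```

Run:
```python
import cv2
V=cv2.imread("pics/w7.png").max(2)
for y in range(222,300,4): print(y,V[y,284:350:4],"|",V[y,390:440:6])
```

```text
222 [165 160 168 161 160 163 158 102  95  89  93  96 163 162 166 162 162] | [161 160  92  93  91 159 165 160 160]
226 [163 161 164 162 164 163 161 103  92  92  93  91 156 154 152 152 152] | [151 151  84  85  89 154 153 155 152]
230 [166 164 162 163 162 164 168 103  88  94  91  95 164 165 160 165 166] | [156 155  90  90  91 159 165 163 161]
234 [162 164 162 154 159 160 141  64  60  44  73 108 161 162 159 162 162] | [159 163  94  94  42  39  41 166 160]
238 [162 168 166 163 129  74  67  69  61  37  71  69  62  85 150 162 164] | [156 150  84  91  43  44  46  61 155]
242 [154 160 160 159  62  68  65  68  56  44  66  65  65  70  81 123 123] | [143 123  97  97  43  54  44  53 123]
246 [95 93 96 93 69 67 66 65 57 39 63 65 67 69 67 92 92] | [95 95 90 93 28 45 49 61 93]
250 [88 87 87 82 69 70 66 63 56 37 66 70 65 63 71 88 92] | [92 95 95 96 40 47 45 63 95]
254 [68 68 62 65 66 66 63 64 53 37 65 65 68 67 62 64 63] | [66 69 70 67 37 44 45 59 65]
258 [71 72 67 66 66 62 68 66 49 35 65 65 64 67 63 65 73] | [73 69 70 66 42 45 41 68 72]
262 [70 71 72 65 65 64 61 70 47 44 62 63 64 61 66 64 69] | [68 6
[... 167 characters left out ...]
] | [70 67 69 70 66 73 74 55 53]
274 [87 66 59 63 61 62 64 68 34 51 62 62 57 62 56 58 64] | [63 66 66 85 92 57 61 64 68]
278 [82 66 62 64 64 63 60 64 35 49 64 61 62 62 64 66 70] | [66 74 67 63 84 63 62 68 74]
282 [128 124  61  59  58  62  61  64  30  62  59  66  64  62  68  63  94] | [123 126 124 129 124 125 128 126 124]
286 [ 99 101  61  68  66  66  64  66  38  55  59  59  64  59  64  60  71] | [100 101 100  98 101 100 101 102  99]
290 [40 31 38 36 39 35 39 39 37 39 53 27 31 40 36 42 34] | [38 39 38 63 65 59 65 66 69]
294 [34 19 30 34 28 19 29 37 27 26 54 28 17 40 27 35 27] | [29 32 25 26 29 37 33 32 34]
298 [26 21 28 31 24 27 29 36 16 30 52 35 37 27 25 19 35] | [27 29 28 42 36 24 31 32 37]
```

The closed fingers hide the handle in this view. I open them once for a last check.

Call:
send_rows(steps=[[7, 0, 0, 0, 0], [7, 0, 0, 0, 0], [7, 0, 0, 0, 0], [7, 0, 0, 0, 0], [7, 0, 0, 0, 0]])

```text
time_s: 14.68
tool_pos: [504.1, -104.4, 256.8]
orientation: [180.0, -0.0, -179.2]
force: [0.3, -1.0, 1.2]
opening: 30.3
finger_force: 0.0
```

Call:
send_rows(steps=[[7, 0, 0, 0, 0], [7, 0, 0, 0, 0], [7, 0, 0, 0, 0], [7, 0, 0, 0, 0], [7, 0, 0, 0, 0]])

```text
time_s: 15.1
tool_pos: [504.0, -104.5, 257.0]
orientation: [-180.0, 0.0, -179.2]
force: [-0.4, 0.4, 0.2]
opening: 63.9
finger_force: 0.0
```

Run:
```python
from h import *
s,c=shot("wrist","w8");V=hsv(c)[...,2];print(s["opening"],s["force"])
for ce,st,m in blobs((V<60),150):
    if 200<st[1]<280 and st[2]<80: print("dark",ce.round(),st,ray(c,s,[ce[0],st[1]],61).round(1))
```

```text
63.92214986143538 [-0.40468882  0.44721777  0.15406738]
dark [421. 253.] [408 233  33  38 842] [[570.8  26.7  61. ]]
dark [317. 255.] [297 234  41  38 893] [[ 574.  -106.3   61. ]]
dark [521. 255.] [ 494  235   49   37 1067] [[571.8 154.6  61. ]]
dark [467. 271.] [455 257  26  24 179] [[603.5  90.3  61. ]]
dark [569. 271.] [550 257  35  24 156] [[601.7 222.7  61. ]]
```

The three handle ends line up at x = 574, 571 and 572, and the new one sits at y = -106. The pan is home, so I hand in.

```bash
python3 -c "
from rig import *
print(finish_job())"
```

```text
the job is handed in; nothing more can be done
None
```

I handed the job in: the pan of buns is home in the right bay, its handle in line with the other two, and that bay's timer was pressed fully down; the hand-in gave no verdict.

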